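Restock the wine waiter's tray

TASK

Restock the wine waiter's tray: stand the silver stopper in the round wooden cup with its cork upwards, put the brass drip ring flat over the little brass post, and lay the black foil cutter flat and lengthwise in the rectangular nest. The wooden stopper, the black rubber ring and the red matchbox do not belong on the tray: leave them where they are.

Things in the scene. Friction and masses are not known exactly. Their poses are not given: they have to be found in the camera images.
- service_tray: Fixed dark wooden tray on the table, 119 x 289 mm outside, low rim 14 mm high, floor 6 mm thick, with brass loops at both short ends. Origin: centre of its underside; x along its short side, y along its long side. The cup, the post and the nest are fixed on its floor in a row along y, 88 mm apart, in any order.
- stopper_cup: Round light wooden cup fixed on the tray, 64 mm across and 22 mm high, mouth 52 mm wide, its inner floor 5 mm above its origin. Origin: centre of its underside (6 mm above the table), z up.
- ring_post: Brass post, 8 mm thick with a tapered tip 4 mm thick, on a round light wooden foot 48 mm across and 6 mm thick, fixed on the tray; the tip is 29 mm above the origin. Origin: centre of the foot's underside (6 mm above the table), z up.
- cutter_nest: Shallow rectangular light wooden nest with a green floor, fixed on the tray. Outside 76 mm along its x and 62 mm along its y, inside 64 x 50 mm; the inner floor is 6 mm and the rim 9.5 mm above its origin. Origin: centre of its underside (6 mm above the table); x is its long axis.
- silver_stopper: Loose bottle stopper with a silver-grey ball and collar under its cork, 56 mm high, standing on its ball with the cork up. Ball 29 mm wide and 25 mm high, collar 31 mm wide from 24 to 34 mm, cork 21 mm wide from 34 to 56 mm above the origin. Origin: centre of its underside; z up along the cork.
- brass_ring: Loose golden (brass) drip ring, 44 mm across and 12 mm high, hole 20 mm wide, lying flat. Origin: centre of its underside, z up.
- foil_cutter: Loose black foil cutter, a flat rounded block 33 mm along its x, 46 mm along its y (its length) and 14 mm high; across its x the solid part to grip is 28 mm wide and centred 2 mm to +x of the origin. Origin: centre of its underside, z up.
- wooden_stopper: Loose bottle stopper like the silver one in shape and size (31 x 31 x 56 mm) but with a brown wooden ball and collar; it stays where it is. Origin: centre of its underside.
- black_ring: Loose black rubber ring, 44 mm across and 12 mm high, hole 27 mm, lying flat; it stays where it is. Origin: centre of its underside.
- matchbox: Loose red matchbox 36 x 54 x 16 mm, lying flat; it stays where it is. Origin: centre of its underside, long side along its y.
Not all that is in view belongs to the job. Leave any blue or purple look-alike of the silver_stopper alone.

How it is judged (in metres and radians):
At the end, for the whole second after the job is handed in: Silver stopper cork up (within 17 deg) on the cup's floor, brass ring flat on the post's foot round the post, foil cutter flat on the nest's floor, its length along the nest's (within 23 deg), all at rest. Wooden stopper, black ring and matchbox within 30 mm of where they stood (horizontal distance between silver_stopper and stopper_cup below 0.016 m and z of silver_stopper in the frame of stopper_cup between 0.001 and 0.011 m and angle between silver_stopper's own z axis and vertical below 0.3 rad and horizontal distance between brass_ring and ring_post below 0.012 m and z of brass_ring in the frame of ring_post below 0.011 m and angle between brass_ring's own z axis and vertical below 0.2 rad and horizontal distance between foil_cutter and cutter_nest below 0.018 m and z of foil_cutter in the frame of cutter_nest below 0.009 m and angle between foil_cutter's own z axis and vertical below 0.12 rad and angle between the y axis of foil_cutter and the x axis of cutter_nest, either way round below 0.4 rad and linear speed of each of silver_stopper, brass_ring, foil_cutter below 0.02 m/s and distance of each of wooden_stopper, black_ring, matchbox from where it was at the start of the episode below 0.03 m); the robot touches nothing.
It fails at once if the wooden stopper was moved or knocked over (distance of wooden_stopper from where it was at the start of the episode above 0.03 m or angle between wooden_stopper's own z axis and vertical above 0.6 rad).
It fails at once if the black ring was moved (distance of black_ring from where it was at the start of the episode above 0.03 m).
It fails at once if the matchbox was moved (distance of matchbox from where it was at the start of the episode above 0.03 m).
It also fails if it takes over 93 s, if anything falls off the work surface, if the arm or the gripper's body presses on something with over 40 N, if the wrist force passes 120 N, or if a joint passes its speed limit or range.

ROBOT

A 7-joint arm with a two-finger parallel gripper is mounted at the origin on a cart in front of the work surface, level with it; the furniture and walls round the work are solid. World frame = base frame: x ahead of the robot, y to its left, z up, the work surface at z = 0. Lengths are in m, angles in degrees, forces in N, time in s.
With the tool pointing down it reaches from about 0.4 to 0.9 m from the base axis. Payload 5.6 kg.
Tool frame: the origin (TCP) lies at the very end of the fingers, on their centre line; the grasp point (between the pads) lies 19 mm behind it; z points along the fingers, y is the line along which they close (so a half turn about z gives the same grasp; the last joint's range is limited). The gripper opens to 92 mm and grips with 3 to 60 N. Pads are 20 mm wide; open, the fingers measure 128 mm over their backs; the gripper's body (75 mm by 189 mm) begins 69 mm behind the grasp point.
Start: joints at [73.339, 26.786, -0.665, 91.828, 0.344, 61.387, -3.226], TCP at [0.159, -0.63, 0.19] pointing down, gripper open.
Joint ranges: [-144.91, 144.91], [-17.63, 115.5], [-89.93, 88.59], [15.96, 139.68], [-74.01, 254.01], [8.47, 105.57], [-167.45, 167.45]. Speed limits (degrees/s): [147.25, 147.25, 180, 180, 180, 180, 180].

INTERFACE

Orientations are given as a 3x3 rotation matrix whose columns are the frame's x, y, z axes.
In Python, from cell import robot, read_camera, ticket gives the robot as it stands. The module is installed in compiled form; this text tells all that it offers.
- The arm moves only by the shell command python3 -m creep 'ROWS' [FORCE]. ROWS is JSON, a list of rows, each an object with "grip": the opening in per cent of the stroke, from 0 (shut) to 100 (fully open); "delta_pos": the shift along the tool's x, y, z in m, a list of three; "angular": the turn, a rotation vector about the tool's x, y, z in rad, a list of three. A call has 1 to 10 rows; each row is the pose to reach, as a shift and turn from the pose commanded when the call began, along the tool's axes at that moment; what a row does not reach only later rows make up. A row lasts 1/8 s, in which the tool goes at most 62.5 mm and 10.7 degrees, less where a joint would pass 70% of its speed; a pose out of reach is approached as far as the arm can. A call with a gripper value outside its range is refused whole. The fingers move at their own pace and stop on an object; FORCE is the grip in N (left out, the last holds). Time passes only in rows, so rows that repeat a pose let the fingers close. It gives the time, the measured TCP pose, the force, the opening and the grip force at its end, in the units of the state.
- robot.read_state(): the state, without advancing time (a new reading comes with each control period).
- read_camera(name): name is "side" or "top" or "wrist"; returns a dict with "img" (400x640x3 uint8, red, green, blue), "z_map" (400x640 float32, m along the optical axis (not along the pixel's ray), 0 where there is no reading), "intrinsics" (3x3 intrinsics, pixels), "T" (4x4, takes a point from camera to world coordinates); the wrist camera has in their place "T_tool_cam" (4x4, takes a point from camera to tool coordinates, whose origin is the TCP and whose axes are the flange's). Camera axes: x right, y down, z forward; pixel columns grow to the right and rows downward; lengths in m; the calibration is good to about 2 mm. The wrist camera is an equidistant fisheye: a pixel r from the principal point sees the ray r / f radians off the axis. A picture is of the moment at which its call begins: read the wrist's pose just before it.
- ticket.close_job(): hands the job in; it is judged then, once.
The state is a dict: "clock": time; "joint_positions": joint angles; "joint_vel": joint speeds; "joint_efforts": joint torques, N m; "position": TCP position; "ee_rot": TCP orientation; "force": force on the tool from outside, world axes, zero at the start; "torque": the same for the moment, N m; "gripper_width": finger opening in m; "grip_force": force on a finger pad.
Only numpy, scipy, OpenCV 4.12 (cv2) and the standard library are available. Lean on these libraries where they do the work, as an engineer would, in place of code of your own. Each camera call takes 0.05 s, during which the arm holds its last target. There are 200 camera calls.

## Working session

There is one attempt and no reset: what is moved stays moved. The work goes in short steps, Python scripts to look and compute and a shell command to move; the robot and the scene stay as the last step left them, time stands still between calls to the robot, and variables do not carry over. Pictures are saved under pics/ and viewed, at most 14 in all, crops included, and the job is handed in when it is done.

```bash
mkdir -p pics
cat > h.py <<'E'
import numpy as np, cv2
from cell import robot, read_camera, ticket
def snap(n,f=None):
    c=read_camera(n)
    if f: cv2.imwrite('pics/'+f,c['img'][:,:,::-1])
    return c
def cloud(c):
    z=c['z_map']; K=c['intrinsics']; v,u=np.mgrid[:400,:640]
    P=np.stack([(u-K[0,2])/K[0,0]*z,(v-K[1,2])/K[1,1]*z,z,np.ones_like(z)],-1)
    return (P@np.array(c['T']).T)[...,:3]
E
python3 - <<'E'
from h import *
np.set_printoptions(precision=3,suppress=True)
for n in('top','side'):
    c=snap(n,n+'1.png'); np.savez(n+'1.npz',img=c['img'],P=cloud(c)); print(np.array(c['T']),c['intrinsics'])
s=robot.read_state();print(s['ee_rot'],s['position'],s['gripper_width'],s['clock'])
E
```

```text
[[-0.019 -0.997  0.069  0.443]
 [-1.     0.018 -0.014  0.008]
 [ 0.013 -0.07  -0.997  1.483]
 [ 0.     0.     0.     1.   ]] [[515.892   0.    320.024]
 [  0.    515.892 200.477]
 [  0.      0.      1.   ]]
[[ 1.     0.002  0.01   0.501]
 [-0.008 -0.483  0.876 -1.032]
 [ 0.006 -0.876 -0.483  0.627]
 [ 0.     0.     0.     1.   ]] [[429.828   0.    331.52 ]
 [  0.    429.828 194.848]
 [  0.      0.      1.   ]]
[[ 0.969  0.245 -0.001]
 [ 0.245 -0.969  0.002]
 [-0.    -0.002 -1.   ]] [ 0.159 -0.63   0.189] 0.09187897379928699 0.1
```

View pics/top1.png

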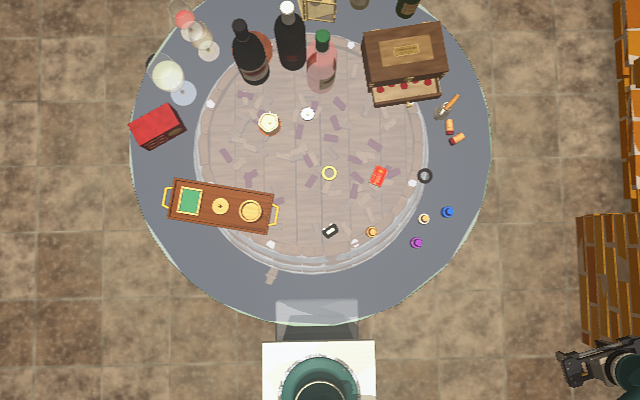

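View pics/side1.png

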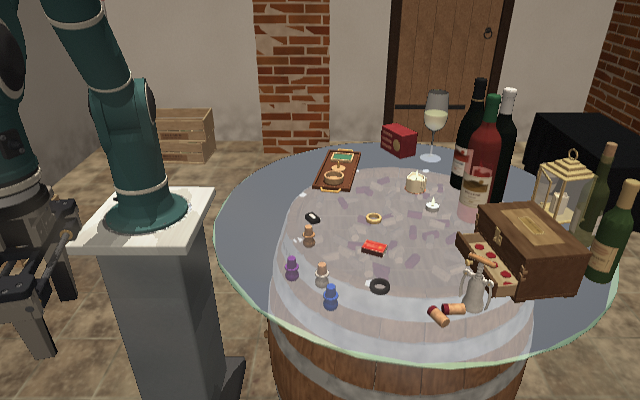

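Candidates for the silver stopper, as top/side pixels:
- Pale one at (424,218)/(321,275).
- Brown one at (372,232)/(308,235), which is the wooden stopper.
- Blue one at (448,212)/(331,297) and purple one at (417,243)/(291,268), the look-alikes.

For the ring: golden at (329,173), or black at (424,176). For the cutter: black at (330,230). The matchbox is red at (378,176).

The crops below check these choices, and I measure in the same step.

Run:
```python
from h import *
np.set_printoptions(precision=3,suppress=True)
T=np.load('top1.npz');S=np.load('side1.npz')
a=cv2.resize(T['img'][150:260,310:460],(600,440),interpolation=cv2.INTER_CUBIC)
b=cv2.resize(S['img'][200:315,260:400],(536,440),interpolation=cv2.INTER_CUBIC)
im=np.hstack([a,b]);im=cv2.resize(im,(800,310));cv2.imwrite('pics/crop1.png',im[:,:,::-1])
P=T['P']
def blob(name,u0,u1,v0,v1,zlo,zhi):
    p=P[v0:v1,u0:u1].reshape(-1,3); m=(p[:,2]>zlo)&(p[:,2]<zhi); q=p[m]
    if len(q)<4: print(name,'few',len(q),p[:,2].min(),p[:,2].max());return
    print(name,len(q),'mean',q.mean(0),'mid',(q.min(0)+q.max(0))/2,'ext',np.ptp(q,axis=0),cv2.minAreaRect((q[:,:2]*1000).astype(np.float32)))
blob('silver',414,434,206,229,.045,.07)
blob('silver all',414,434,206,229,.015,.07)
blob('wood',362,382,222,243,.045,.07)
blob('blue',438,458,202,222,.015,.07)
blob('purple',407,427,233,253,.015,.07)
blob('brass',317,342,162,185,.006,.03)
blob('black',412,437,164,188,.006,.03)
blob('cutter',318,345,220,241,.007,.03)
blob('match',365,392,162,190,.008,.03)
blob('cup',235,265,198,225,.022,.04)
blob('post',207,234,193,219,.007,.05)
blob('nest',174,206,184,218,.013,.03)
blob('tray',155,285,170,240,.006,.05)
# tray brown fit
```

```text
silver 39 mean [ 0.489 -0.303  0.055] mid [ 0.489 -0.303  0.054] ext [0.017 0.017 0.015] ((488.4427490234375, -303.9695129394531), (17.93895721435547, 16.243736267089844), 55.15208435058594)
silver all 96 mean [ 0.488 -0.302  0.042] mid [ 0.489 -0.305  0.039] ext [0.028 0.029 0.046] ((489.08135986328125, -304.77996826171875), (29.046316146850586, 28.02593231201172), 87.90665435791016)
wood 36 mean [ 0.453 -0.156  0.056] mid [ 0.453 -0.156  0.057] ext [0.017 0.017 0.018] ((452.5517272949219, -156.4278564453125), (16.854171752929688, 16.59726905822754), 87.91773986816406)
blue 98 mean [ 0.506 -0.37   0.043] mid [ 0.508 -0.372  0.038] ext [0.029 0.029 0.047] ((507.1641540527344, -371.6546325683594), (28.724308013916016, 29.037872314453125), 8.440428733825684)
purple 99 mean [ 0.422 -0.28   0.042] mid [ 0.422 -0.283  0.039] ext [0.028 0.031 0.048] ((422.1009826660156, -281.4061279296875), (29.2591552734375, 28.947187423706055), 61.378108978271484)
brass 109 mean [ 0.626 -0.039  0.011] mid [ 0.63  -0.036  0.012] ext [0.053 0.061 0.012] ((629.3452758789062, -33.2172737121582), (59.90168762
[... 647 characters left out ...]
 0.028] mid [0.52  0.184 0.029] ext [0.06  0.06  0.014] ((519.900634765625, 184.02098083496094), (60.33138656616211, 59.660987854003906), 89.6006088256836)
post 413 mean [0.537 0.273 0.011] mid [0.537 0.273 0.024] ext [0.073 0.075 0.033] ((536.6947021484375, 273.14105224609375), (75.05487060546875, 71.71369934082031), 89.00347137451172)
nest 334 mean [0.552 0.357 0.016] mid [0.553 0.358 0.018] ext [0.094 0.089 0.01 ] ((552.160888671875, 358.8176574707031), (89.00654602050781, 94.15619659423828), 89.06747436523438)
tray 3368 mean [0.536 0.275 0.012] mid [0.539 0.274 0.023] ext [0.201 0.37  0.034] ((540.0445556640625, 275.3289489746094), (370.67236328125, 197.5659637451172), 88.90494537353516)
```

View pics/crop1.png

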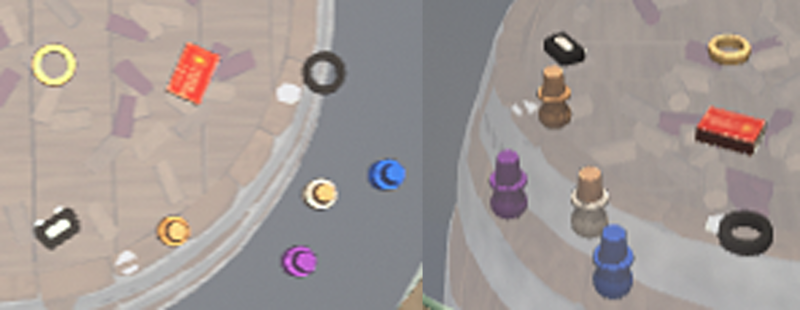

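The crop shows the silver stopper at crop (320,193) in the top view and (588,200) in the side view, with its pale collar. The wooden one is at (173,230), with blue and purple to either side of the silver. The brass ring is at (53,65) and the cutter at (57,228). I move above the silver stopper, with the closing axis turned away from blue.

```bash
python3 -m creep '[{"grip":54,"delta_pos":[0.4,-0.235,0],"angular":[0,0,0.52]},{"grip":54,"delta_pos":[0.4,-0.235,0],"angular":[0,0,0.52]},{"grip":54,"delta_pos":[0.4,-0.235,0],"angular":[0,0,0.52]},{"grip":54,"delta_pos":[0.4,-0.235,0],"angular":[0,0,0.52]},{"grip":54,"delta_pos":[0.4,-0.235,0],"angular":[0,0,0.52]},{"grip":54,"delta_pos":[0.4,-0.235,0],"angular":[0,0,0.52]},{"grip":54,"delta_pos":[0.4,-0.235,0],"angular":[0,0,0.52]},{"grip":54,"delta_pos":[0.4,-0.235,0],"angular":[0,0,0.52]},{"grip":54,"delta_pos":[0.4,-0.235,0],"angular":[0,0,0.52]},{"grip":54,"delta_pos":[0.4,-0.235,0],"angular":[0,0,0.52]}]' 15
python3 - <<'E'
from h import *
np.set_printoptions(precision=4,suppress=True)
T=np.load('top1.npz');P=T['P'];I=T['img'].astype(int);h=cv2.cvtColor(T['img'],cv2.COLOR_RGB2HSV).astype(int)
def rep(n,u0,u1,v0,v1,m):
    k=np.zeros(m.shape,np.uint8);k[v0:v1,u0:u1]=m[v0:v1,u0:u1]
    nn,l,st,_=cv2.connectedComponentsWithStats(k,connectivity=8);k=l==1+st[1:,4].argmax();q=P[k];q=q[np.abs(q[:,2]-np.median(q[:,2]))<.02]
    print(n,k.sum(),'med',np.median(q,0),'mid',(np.percentile(q,1,0)+np.percentile(q,99,0))/2,cv2.minAreaRect((q[:,:2]*1000).astype(np.float32)))
rep('brass',317,342,160,186,(h[...,1]>110)&(h[...,2]>110))
rep('green',170,208,182,220,(h[...,0]>40)&(h[...,0]<90)&(h[...,1]>80))
rep('cupyel',235,268,195,228,(P[...,2]>.022))
rep('postfoot',205,236,190,222,(h[...,2]>150)&(h[...,1]>60)&(P[...,2]>.009))
rep('cutterdark',316,346,218,244,(h[...,2]<70))
rep('tray',155,285,170,240,(P[...,2]>.004))
s=robot.read_state();print(s['position'],s['ee_rot'],s['joint_positions'],s['gripper_width'])
E
```

```text
clock: 1.35
position: [0.4883, -0.3055, 0.1894]
ee_rot: [[0.963, -0.27, -0.001], [-0.27, -0.963, -0.0], [-0.001, 0.001, -1.0]]
force: [-0.2, 1.0, -0.8]
gripper_width: 0.0496
grip_force: 0.0
brass 3 med [ 0.6064 -0.0481  0.0148] mid [ 0.6077 -0.0481  0.0148] ((607.1981811523438, -48.39189529418945), (1.289405107498169, 6.356536865234375), 25.094863891601562)
green 356 med [0.5511 0.3597 0.0126] mid [0.5517 0.3604 0.0129] ((552.1051025390625, 359.77642822265625), (47.28153610229492, 62.82799530029297), 78.20616149902344)
cupyel 136 med [0.5215 0.187  0.0277] mid [0.5199 0.184  0.0286] ((519.900634765625, 184.02098083496094), (60.33138656616211, 59.660987854003906), 89.6006088256836)
postfoot 190 med [0.5372 0.27   0.0126] mid [0.5406 0.2721 0.0141] ((536.9735107421875, 271.8072509765625), (48.30709457397461, 58.72419738769531), 48.76158142089844)
cutterdark 1 med [ 0.4776 -0.0481  0.019 ] mid [ 0.4776 -0.0481  0.019 ] ((477.55303955078125, -48.112857818603516), (0.0, 0.0), 0.0)
tray 3901 med [0.5362 0.2754 0.0098] mid [0.5349 0.2708 0.0157] ((535.3152465820312, 269.45208740234375), (337.0016784667969, 139.10638427734375), 77.63331604003906)
[ 0.4883 -0.3055  0.1894] [[ 0.9627 -0.2705 -0.0012]
 [-0.2705 -0.9627 -0.0005]
 [-0.001   0.0008 -1.    ]] [ 32.5551  19.9462  -4.8561 102.2411   2.0186  57.942  -78.7776] 0.04955811892851247
```

```bash
python3 -m creep '[{"grip":54,"delta_pos":[0,-0.001,0.06],"angular":[0,0,0]},{"grip":54,"delta_pos":[0,-0.001,0.11],"angular":[0,0,0]},{"grip":54,"delta_pos":[0,-0.001,0.14],"angular":[0,0,0]},{"grip":54,"delta_pos":[0,-0.001,0.152],"angular":[0,0,0]},{"grip":54,"delta_pos":[0,-0.001,0.152],"angular":[0,0,0]},{"grip":15,"delta_pos":[0,-0.001,0.152],"angular":[0,0,0]},{"grip":15,"delta_pos":[0,-0.001,0.152],"angular":[0,0,0]},{"grip":15,"delta_pos":[0,-0.001,0.152],"angular":[0,0,0]},{"grip":15,"delta_pos":[0,-0.001,0.152],"angular":[0,0,0]},{"grip":15,"delta_pos":[0,-0.001,0.152],"angular":[0,0,0]}]' 15
```

```text
clock: 2.6
position: [0.4899, -0.3033, 0.0378]
ee_rot: [[0.963, -0.269, 0.0], [-0.269, -0.963, -0.0], [0.0, 0.0, -1.0]]
force: [-0.1, -0.4, 0.2]
gripper_width: 0.014
grip_force: 0.0
```

Run:
```python
from h import *
c=snap('side');w=snap('wrist')
a=cv2.resize(c['img'][170:315,240:400],(640,580))[:400];cv2.imwrite('pics/g1.png',cv2.resize(np.hstack([cv2.resize(c['img'][190:310,260:380],(400,400)),cv2.resize(w['img'],(400,250))if 0 else cv2.resize(w['img'][:,120:520],(400,400))]),(800,400))[:,:,::-1])
```

```text
(no output)
```

View pics/g1.png

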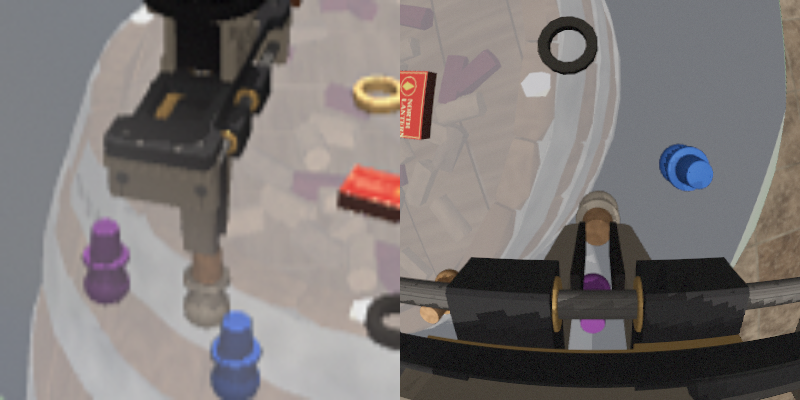

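The side view shows the stopper at (207,290), still standing in front of the shut fingers. The wrist view shows the cork at (597,230), ahead of the fingers in tool +x. The grasp missed, so I measure again from above and compare the cameras.

```bash
python3 -m creep '[{"grip":54,"delta_pos":[0,0,0],"angular":[0,0,0]},{"grip":54,"delta_pos":[0,0,0],"angular":[0,0,0]},{"grip":54,"delta_pos":[0,0,-0.06],"angular":[0,0,0]},{"grip":54,"delta_pos":[0,0,-0.12],"angular":[0,0,0]},{"grip":54,"delta_pos":[-0.03,0,-0.14],"angular":[0,0,0]},{"grip":54,"delta_pos":[-0.08,0,-0.14],"angular":[0,0,0]},{"grip":54,"delta_pos":[-0.08,0,-0.14],"angular":[0,0,0]},{"grip":54,"delta_pos":[-0.08,0,-0.14],"angular":[0,0,0]}]'
cat >> h.py <<'E'
def wcloud(c,s):
    z=c['z_map'];K=c['intrinsics'];v,u=np.mgrid[:400,:640]
    a=(u-K[0,2])/K[0,0];b=(v-K[1,2])/K[1,1];r=np.hypot(a,b)+1e-9
    k=np.tan(np.minimum(r,1.45))/r
    P=np.stack([a*k*z,b*k*z,z],-1);T=np.array(c['T_tool_cam'])
    P=P@T[:3,:3].T+T[:3,3]
    return P@np.array(s['ee_rot']).T+np.array(s['position'])
E
python3 - <<'E'
from h import *
np.set_printoptions(precision=3,suppress=True)
s=robot.read_state();w=snap('wrist','w2.png');W=wcloud(w,s);np.savez('w2.npz',img=w['img'],P=W);print(w['T_tool_cam'],w['intrinsics'])
c=snap('side');S=cloud(c);t=snap('top');T=cloud(t)
for n,P in(('wrist',W),('side',S),('side0',np.load('side1.npz')['P']),('top',T),('top0',np.load('top1.npz')['P'])):
    for nm,x,y in(('silver',.489,-.304),('blue',.507,-.372),('purple',.422,-.282)):
        q=P.reshape(-1,3);q=q[(np.hypot(q[:,0]-x,q[:,1]-y)<.033)&(q[:,2]>.042)&(q[:,2]<.075)]
        if len(q)>3:
            print(n,nm,len(q),'mid',(q.min(0)+q.max(0))/2,'ext',np.ptp(q,axis=0),'ztop',q[:,2].max())
E
```

```text
clock: 3.7
position: [0.4135, -0.2821, 0.1781]
ee_rot: [[0.963, -0.269, 0.001], [-0.269, -0.963, -0.001], [0.001, 0.0, -1.0]]
force: [0.7, 0.5, -0.4]
gripper_width: 0.0495
grip_force: 0.0
[[-0.    -0.969 -0.248  0.071]
 [ 1.    -0.    -0.001  0.   ]
 [ 0.001 -0.248  0.969 -0.194]
 [ 0.     0.     0.     1.   ]] [[309.707   0.    317.121]
 [  0.    309.707 194.925]
 [  0.      0.      1.   ]]
wrist silver 265 mid [ 0.492 -0.304  0.05 ] ext [0.018 0.019 0.015] ztop 0.05756632738147775
wrist blue 285 mid [ 0.51  -0.372  0.05 ] ext [0.019 0.019 0.016] ztop 0.05788116317238709
wrist purple 275 mid [ 0.426 -0.282  0.05 ] ext [0.018 0.019 0.015] ztop 0.05758792798526714
side silver 85 mid [ 0.491 -0.304  0.051] ext [0.017 0.017 0.017] ztop 0.059447003609893745
side blue 98 mid [ 0.508 -0.373  0.051] ext [0.018 0.017 0.017] ztop 0.05957060518086188
side purple 85 mid [ 0.423 -0.281  0.051] ext [0.018 0.02  0.017] ztop 0.05894422545318245
side0 silver 86 mid [ 0.489 -0.304  0.051] ext [0.019 0.019 0.017] ztop 0.059086154871476504
side0 blue 104 mid [ 0.508 -0.374  0.051] ext [0.018 0.019 0.017] ztop 0.05904850672711992
side0 purple 87 mid [ 0.423 -0.281  0.051] ext [0.018 0.021 0.018] ztop 0.060442068455983544
top silver 41 mid [ 0.489 -0.301  0.052] ext [0.017 0.02  0.018] ztop 0.060444906592191705
top blue 46 mid [ 0.507 -0.372  0.054] ext [0.017 0.018 0.024] ztop 0.0660936598871027
top0 silver 42 mid [ 0.489 -0.303  0.053] ext [0.017 0.017 0.019] ztop 0.06220184065795209
top0 blue 47 mid [ 0.508 -0.373  0.052] ext [0.02  0.019 0.02 ] ztop 0.061699620784946285
top0 purple 44 mid [ 0.423 -0.281  0.053] ext [0.017 0.018 0.02 ] ztop 0.06321691675452268
```

View pics/w2.png

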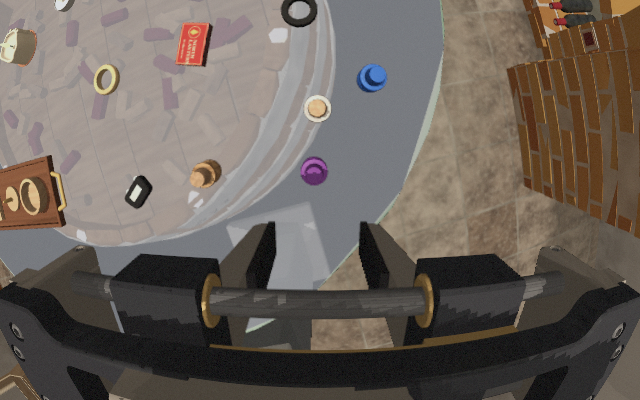

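All three cameras agree on the stopper at (0.490,-0.304), which is pixel (317,108). The TCP was at the right spot, so I check where the fingertips really are.

Run:
```python
from h import *
np.set_printoptions(precision=3,suppress=True)
d=np.load('w2.npz');W=d['P'];s=robot.read_state();R=np.array(s['ee_rot']);p=np.array(s['position'])
L=(W-p)@R
for u in(255,262,268,272,365,370,375,382):
  print(u,[ (v,L[v,u].round(3).tolist()) for v in(224,228,240,260)])
c=snap('side');S=cloud(c);cv2.imwrite('pics/s2.png',cv2.resize(c['img'][60:320,220:480],(600,600))[:,:,::-1])
l=(S-p)@R;m=(abs(l[...,0])<.03)&(abs(l[...,1])<.07)&(l[...,2]>-.08)&(l[...,2]<.1)
q=l[m];print(len(q),q[q[:,2].argsort()[-10:]])
```

```text
255 [(224, [0.011, -0.035, -0.028]), (228, [0.011, -0.034, -0.035]), (240, [0.011, -0.031, -0.053]), (260, [0.011, -0.026, -0.076])]
262 [(224, [0.011, -0.031, -0.028]), (228, [0.01, -0.03, -0.033]), (240, [0.071, 0.001, -0.195]), (260, [0.01, -0.024, -0.072])]
268 [(224, [0.012, -0.027, -0.032]), (228, [0.011, -0.027, -0.036]), (240, [0.01, -0.024, -0.051]), (260, [0.002, -0.024, -0.056])]
272 [(224, [0.012, -0.025, -0.03]), (228, [0.012, -0.024, -0.037]), (240, [0.005, -0.024, -0.039]), (260, [-0.005, -0.024, -0.043])]
365 [(224, [0.011, 0.028, -0.028]), (228, [0.071, 0.001, -0.195]), (240, [0.008, 0.026, -0.046]), (260, [-0.002, 0.026, -0.05])]
370 [(224, [0.011, 0.031, -0.028]), (228, [0.01, 0.03, -0.034]), (240, [0.011, 0.027, -0.053]), (260, [0.006, 0.025, -0.066])]
375 [(224, [0.011, 0.034, -0.029]), (228, [0.01, 0.033, -0.034]), (240, [0.011, 0.03, -0.052]), (260, [0.012, 0.025, -0.077])]
382 [(224, [-0.382, 0.284, 1.065]), (228, [0.011, 0.037, -0.035]), (240, [0.011, 0.033, -0.053]), (260, [0.011, 0.029, -0.076])]
553 [[-0.009  0.033 -0.027]
 [-0.007 -0.027 -0.027]
 [ 0.002 -0.026 -0.027]
 [ 0.006 -0.027 -0.027]
 [ 0.009  0.027 -0.027]
 [ 0.005  0.032 -0.026]
 [-0.011 -0.027 -0.026]
 [ 0.004 -0.028 -0.026]
 [-0.    -0.026 -0.026]
 [ 0.002  0.031 -0.025]]
```

View pics/s2.png

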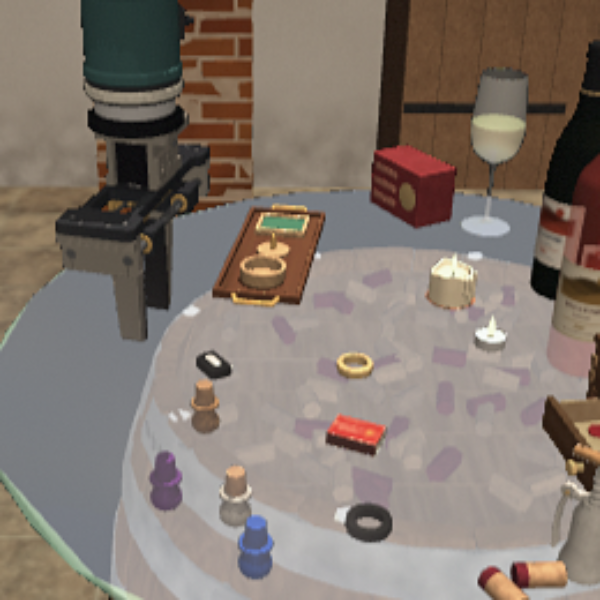

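The picture shows the fingertips at (135,335), well above the table. Both cameras put the true tips about 26 mm behind the reported TCP, so the first grip closed above the cork. The stopper is still standing at (237,490). I allow for the 26 mm and go down again.

```bash
python3 -m creep '[{"grip":54,"delta_pos":[0.06,0,0],"angular":[0,0,0]},{"grip":54,"delta_pos":[0.08,0,0.04],"angular":[0,0,0]},{"grip":54,"delta_pos":[0.08,0,0.09],"angular":[0,0,0]},{"grip":54,"delta_pos":[0.08,0,0.14],"angular":[0,0,0]},{"grip":54,"delta_pos":[0.08,0,0.166],"angular":[0,0,0]},{"grip":54,"delta_pos":[0.08,0,0.166],"angular":[0,0,0]},{"grip":15,"delta_pos":[0.08,0,0.166],"angular":[0,0,0]},{"grip":15,"delta_pos":[0.08,0,0.166],"angular":[0,0,0]},{"grip":15,"delta_pos":[0.08,0,0.166],"angular":[0,0,0]},{"grip":15,"delta_pos":[0.08,0,0.166],"angular":[0,0,0]}]' 15
```

```text
clock: 5.15
position: [0.4906, -0.3036, 0.0127]
ee_rot: [[0.963, -0.269, 0.002], [-0.269, -0.963, -0.001], [0.002, 0.0, -1.0]]
force: [-0.4, 0.6, 3.4]
gripper_width: 0.0185
grip_force: 15.1
```

```bash
python3 -m creep '[{"grip":15,"delta_pos":[0,0,-0.05],"angular":[0,0,0]},{"grip":15,"delta_pos":[0,0,-0.1],"angular":[0,0,0]},{"grip":15,"delta_pos":[0,0,-0.14],"angular":[0,0,0]},{"grip":15,"delta_pos":[-0.012,-0.055,-0.14],"angular":[0,0,-0.1]},{"grip":15,"delta_pos":[-0.024,-0.11,-0.14],"angular":[0,0,-0.2]},{"grip":15,"delta_pos":[-0.036,-0.165,-0.14],"angular":[0,0,-0.3]},{"grip":15,"delta_pos":[-0.048,-0.22,-0.14],"angular":[0,0,-0.4]},{"grip":15,"delta_pos":[-0.059,-0.275,-0.14],"angular":[0,0,-0.5]},{"grip":15,"delta_pos":[-0.071,-0.33,-0.14],"angular":[0,0,-0.5]},{"grip":15,"delta_pos":[-0.083,-0.385,-0.14],"angular":[0,0,-0.5]}]' 15
```

```text
clock: 6.4
position: [0.5133, 0.0913, 0.152]
ee_rot: [[0.974, 0.225, 0.001], [0.225, -0.974, -0.0], [0.001, 0.0, -1.0]]
force: [-0.2, 0.1, -0.9]
gripper_width: 0.0185
grip_force: 14.9
```

Run:
```python
from h import *
np.set_printoptions(precision=4,suppress=True)
s=robot.read_state();w=snap('wrist','w3.png');P=wcloud(w,s);h=cv2.cvtColor(w['img'],cv2.COLOR_RGB2HSV).astype(int)
def rep(n,x,y,r,zl,zh,m=None):
    k=(np.hypot(P[...,0]-x,P[...,1]-y)<r)&(P[...,2]>zl)&(P[...,2]<zh)
    if m is not None:k&=m
    q=P[k]
    if len(q)<5:print(n,len(q));return
    print(n,len(q),'med',np.median(q,0),'mid',(np.percentile(q,1,0)+np.percentile(q,99,0))/2,'circ',cv2.minEnclosingCircle((q[:,:2]*1000).astype(np.float32)),cv2.minAreaRect((q[:,:2]*1000).astype(np.float32)))
rep('cup',.5199,.184,.045,.023,.04)
rep('posttip',.537,.272,.02,.025,.045)
rep('foot',.537,.272,.032,.0095,.016)
rep('green',.552,.36,.05,.005,.03,(h[...,0]>40)&(h[...,0]<90)&(h[...,1]>80))
rep('brass',.626,-.039,.04,.007,.02)
rep('cutter',.459,-.044,.045,.008,.025)
```

```text
cup 940 med [0.5239 0.1849 0.0271] mid [0.5234 0.1851 0.0262] circ ((523.1627197265625, 185.32862854003906), 32.035850524902344) ((523.2847900390625, 185.279296875), (63.15520477294922, 62.13043212890625), 16.21261978149414)
posttip 39 med [0.5396 0.2708 0.0293] mid [0.5393 0.2704 0.0301] circ ((539.1779174804688, 271.4879150390625), 3.612025499343872) ((539.3103637695312, 270.3634948730469), (6.938066005706787, 4.841511249542236), 1.8325775861740112)
foot 1046 med [0.54   0.2697 0.0115] mid [0.5394 0.2717 0.0118] circ ((539.0352172851562, 271.4522399902344), 24.19491958618164) ((539.626220703125, 271.49786376953125), (47.00994873046875, 46.63433837890625), 0.74692702293396)
green 566 med [0.5563 0.3549 0.0122] mid [0.5556 0.359  0.0121] circ ((555.7094116210938, 359.1153564453125), 37.519474029541016) ((555.7832641601562, 358.86785888671875), (46.670196533203125, 60.967323303222656), 79.84580993652344)
brass 564 med [ 0.6279 -0.0363  0.0111] mid [ 0.6284 -0.0387  0.0101] circ ((628.6279907226562, -39.01030731201172), 21.98006248474121) ((628.4532470703125, -38.845497131347656), (42.37147903442383, 42.09436798095703), 68.90646362304688)
cutter 693 med [ 0.4633 -0.0392  0.0132] mid [ 0.4635 -0.0388  0.0118] circ ((463.4693298339844, -39.15888977050781), 23.127220153808594) ((462.1649169921875, -39.14480209350586), (28.91411590576172, 44.22561264038086), 27.361265182495117)
```

View pics/w3.png

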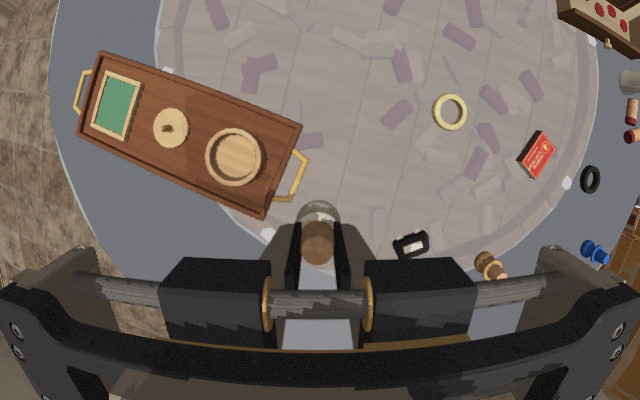

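The wrist picture shows the stopper held upright at (318,235), the cup at (233,157), the post at (170,128) and the nest at (115,105). I carry the stopper over the cup and lower it.

```bash
python3 -m creep '[{"grip":15,"delta_pos":[0.015,-0.045,0],"angular":[0,0,0]},{"grip":15,"delta_pos":[0.03,-0.089,0],"angular":[0,0,0]},{"grip":15,"delta_pos":[0.03,-0.089,0.02],"angular":[0,0,0]},{"grip":15,"delta_pos":[0.03,-0.089,0.06],"angular":[0,0,0]},{"grip":15,"delta_pos":[0.03,-0.089,0.09],"angular":[0,0,0]},{"grip":15,"delta_pos":[0.03,-0.089,0.11],"angular":[0,0,0]},{"grip":15,"delta_pos":[0.03,-0.089,0.12],"angular":[0,0,0]},{"grip":15,"delta_pos":[0.03,-0.089,0.126],"angular":[0,0,0]},{"grip":15,"delta_pos":[0.03,-0.089,0.127],"angular":[0,0,0]},{"grip":15,"delta_pos":[0.03,-0.089,0.127],"angular":[0,0,0]}]' 15
```

```text
clock: 7.7
position: [0.523, 0.1835, 0.0253]
ee_rot: [[0.974, 0.226, 0.001], [0.226, -0.974, 0.0], [0.001, -0.0, -1.0]]
force: [0.7, 0.1, -0.8]
gripper_width: 0.0186
grip_force: 14.9
```

```bash
python3 -m creep '[{"grip":15,"delta_pos":[0,-0.001,0.001],"angular":[0,0,0]},{"grip":15,"delta_pos":[0,-0.001,0.0015],"angular":[0,0,0]},{"grip":15,"delta_pos":[0,-0.001,0.0015],"angular":[0,0,0]},{"grip":30,"delta_pos":[0,-0.001,0.001],"angular":[0,0,0]},{"grip":45,"delta_pos":[0,-0.001,0.001],"angular":[0,0,0]},{"grip":45,"delta_pos":[0,-0.001,0.001],"angular":[0,0,0]},{"grip":45,"delta_pos":[0,-0.001,-0.02],"angular":[0,0,0]},{"grip":45,"delta_pos":[0,-0.001,-0.07],"angular":[0,0,0]},{"grip":70,"delta_pos":[0,-0.001,-0.12],"angular":[0,0,0]},{"grip":70,"delta_pos":[0,-0.001,-0.12],"angular":[0,0,0]}]' 15
python3 - <<'E'
from h import *
np.set_printoptions(precision=4,suppress=True)
for n in('side','top'):
    P=cloud(snap(n));k=(np.hypot(P[...,0]-.523,P[...,1]-.185)<.05)&(P[...,2]>.052)&(P[...,2]<.09);q=P[k]
    if len(q):print(n,len(q),(q.min(0)+q.max(0))/2,np.ptp(q,axis=0),q[:,2].max())
E
```

```text
clock: 8.95
position: [0.525, 0.1854, 0.1486]
ee_rot: [[0.974, 0.226, 0.008], [0.226, -0.974, 0.002], [0.008, -0.001, -1.0]]
force: [0.3, 0.0, 0.0]
gripper_width: 0.0591
grip_force: 0.0
side 41 [0.5208 0.1842 0.0614] [0.0157 0.0176 0.0187] 0.07073988245674767
```

```bash
python3 -m creep '[{"grip":75,"delta_pos":[0.012,0.06,0],"angular":[0,0,-0.1]},{"grip":75,"delta_pos":[0.025,0.12,0],"angular":[0,0,-0.2]},{"grip":75,"delta_pos":[0.037,0.18,0],"angular":[0,0,-0.3]},{"grip":75,"delta_pos":[0.051,0.242,0],"angular":[0,0,-0.38]},{"grip":75,"delta_pos":[0.051,0.242,0.05],"angular":[0,0,-0.38]},{"grip":75,"delta_pos":[0.051,0.242,0.08],"angular":[0,0,-0.38]},{"grip":75,"delta_pos":[0.051,0.242,0.08],"angular":[0,0,-0.38]},{"grip":75,"delta_pos":[0.051,0.242,0.08],"angular":[0,0,-0.38]}]' 15
python3 - <<'E'
from h import *
np.set_printoptions(precision=4,suppress=True)
s=robot.read_state();w=snap('wrist','w4.png');P=wcloud(w,s)
for n,x,y,r,zl,zh in(('brass',.6285,-.039,.035,.007,.02),('cutter',.4625,-.039,.035,.008,.025)):
    q=P[(np.hypot(P[...,0]-x,P[...,1]-y)<r)&(P[...,2]>zl)&(P[...,2]<zh)]
    if len(q)>5: print(n,len(q),(q.min(0)+q.max(0))/2,np.ptp(q,axis=0),cv2.minAreaRect((q[:,:2]*1000).astype(np.float32)))
print(s['position'],s['ee_rot'],s['joint_positions'])
R=np.array(s['ee_rot']);print((np.array([.6285,-.039,-.023])-s['position'])@R)
E
```

```text
clock: 10.05
position: [0.6268, -0.0395, 0.0648]
ee_rot: [[0.821, 0.571, -0.0], [0.571, -0.821, 0.0], [-0.0, -0.0, -1.0]]
force: [0.7, 0.3, 0.1]
gripper_width: 0.069
grip_force: 0.0
brass 1115 [ 0.6292 -0.0395  0.0102] [0.0426 0.0434 0.0064] ((629.1293334960938, -39.24263000488281), (41.995872497558594, 42.256797790527344), 34.64716339111328)
cutter 496 [ 0.4654 -0.0489  0.0118] [0.0367 0.0263 0.0075] ((466.5753173828125, -48.411720275878906), (32.740726470947266, 26.27783966064453), 17.41203498840332)
[ 0.6268 -0.0395  0.0648] [[ 0.8206  0.5715 -0.0002]
 [ 0.5715 -0.8206  0.0003]
 [-0.     -0.0003 -1.    ]] [ 15.4463  34.9352 -20.3194  99.2035  15.3485  48.6143 -66.875 ]
[0.0017 0.0006 0.0878]
```

View pics/w4.png

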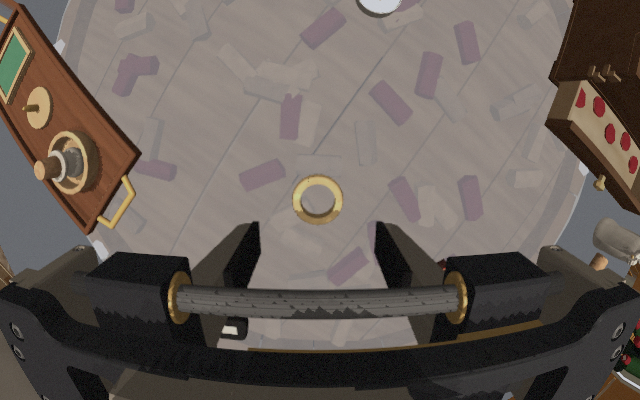

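The stopper stands in the cup at (60,165) and the ring is centred between the fingers at (318,198). I descend and grip.

```bash
python3 -m creep '[{"grip":75,"delta_pos":[0.002,0,0.05],"angular":[0,0,0]},{"grip":75,"delta_pos":[0.002,0,0.075],"angular":[0,0,0]},{"grip":75,"delta_pos":[0.002,0,0.084],"angular":[0,0,0]},{"grip":75,"delta_pos":[0.002,0,0.088],"angular":[0,0,0]},{"grip":75,"delta_pos":[0.002,0,0.088],"angular":[0,0,0]},{"grip":60,"delta_pos":[0.002,0,0.088],"angular":[0,0,0]},{"grip":42,"delta_pos":[0.002,0,0.088],"angular":[0,0,0]},{"grip":42,"delta_pos":[0.002,0,0.088],"angular":[0,0,0]},{"grip":42,"delta_pos":[0.002,0,0.088],"angular":[0,0,0]},{"grip":42,"delta_pos":[0.002,0,0.088],"angular":[0,0,0]}]' 15
```

```text
clock: 11.35
position: [0.6286, -0.0389, -0.023]
ee_rot: [[0.821, 0.571, 0.001], [0.571, -0.821, -0.0], [0.0, 0.0, -1.0]]
force: [-0.9, 0.3, 3.3]
gripper_width: 0.0419
grip_force: 15.0
```

```bash
python3 -m creep '[{"grip":42,"delta_pos":[0,0,-0.05],"angular":[0,0,0]},{"grip":42,"delta_pos":[0,0,-0.1],"angular":[0,0,0]},{"grip":42,"delta_pos":[0.01,-0.03,-0.13],"angular":[0,0,0]},{"grip":42,"delta_pos":[0.028,-0.083,-0.13],"angular":[0,0,0]},{"grip":42,"delta_pos":[0.046,-0.136,-0.13],"angular":[0,0,0]},{"grip":42,"delta_pos":[0.064,-0.19,-0.13],"angular":[0,0,0]},{"grip":42,"delta_pos":[0.082,-0.243,-0.13],"angular":[0,0,0]},{"grip":42,"delta_pos":[0.096,-0.285,-0.13],"angular":[0,0,0]},{"grip":42,"delta_pos":[0.1035,-0.306,-0.13],"angular":[0,0,0]},{"grip":42,"delta_pos":[0.1035,-0.306,-0.13],"angular":[0,0,0]}]' 20
python3 - <<'E'
from h import *
np.set_printoptions(precision=4,suppress=True)
s=robot.read_state();w=snap('wrist','w5.png');P=wcloud(w,s)
print(s['position'],s['ee_rot'],s['gripper_width'],s['joint_positions'])
p=s['position']
q=P[(np.hypot(P[...,0]-p[0],P[...,1]-p[1])<.024)&(P[...,2]>p[2]+.02)&(P[...,2]<p[2]+.045)];print('ring',len(q),(q.min(0)+q.max(0))/2,np.ptp(q,axis=0))
q=P[(np.hypot(P[...,0]-.539,P[...,1]-.271)<.015)&(P[...,2]>.022)&(P[...,2]<.045)];print('tip',len(q),np.median(q,0) if len(q) else 0)
E
```

```text
clock: 12.6
position: [0.5372, 0.2736, 0.1064]
ee_rot: [[0.819, 0.574, -0.001], [0.574, -0.819, 0.001], [-0.0, -0.001, -1.0]]
force: [0.3, -1.3, -0.8]
gripper_width: 0.0416
grip_force: 20.0
[0.5372 0.2736 0.1064] [[ 0.8186  0.5743 -0.0008]
 [ 0.5743 -0.8186  0.0007]
 [-0.0003 -0.001  -1.    ]] 0.04155537594678709 [-11.6572  30.3665 -24.5077 101.3219  15.4314  51.6619 -97.7954]
ring 3085 [0.5382 0.274  0.1398] [0.043  0.0467 0.0232]
tip 70 [0.5401 0.2734 0.0286]
```

View pics/w5.png

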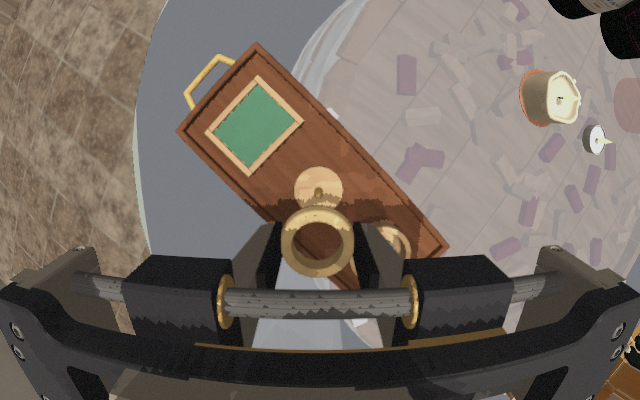

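The ring is held flat at (318,240), with the post at (319,190) still ahead of it only because the camera looks at an angle. The commanded position is over the post, so I lower the ring.

```bash
python3 -m creep '[{"grip":42,"delta_pos":[0,0,0],"angular":[0,0,0]},{"grip":42,"delta_pos":[0,0,0.04],"angular":[0,0,0]},{"grip":42,"delta_pos":[0,0,0.06],"angular":[0,0,0]},{"grip":42,"delta_pos":[0,0,0.075],"angular":[0,0,0]},{"grip":42,"delta_pos":[0,0,0.085],"angular":[0,0,0]},{"grip":42,"delta_pos":[0,0,0.095],"angular":[0,0,0]},{"grip":42,"delta_pos":[0,0,0.105],"angular":[0,0,0]},{"grip":42,"delta_pos":[0,0,0.112],"angular":[0,0,0]},{"grip":42,"delta_pos":[0,0,0.114],"angular":[0,0,0]},{"grip":42,"delta_pos":[0,0,0.114],"angular":[0,0,0]}]' 15
```

```text
clock: 13.9
position: [0.5386, 0.2716, -0.0073]
ee_rot: [[0.821, 0.571, 0.0], [0.571, -0.821, 0.0], [0.0, 0.0, -1.0]]
force: [0.8, -0.8, -0.3]
gripper_width: 0.0418
grip_force: 15.0
```

```bash
python3 -m creep '[{"grip":42,"delta_pos":[0,0,0.003],"angular":[0,0,0]},{"grip":42,"delta_pos":[0,0,0.003],"angular":[0,0,0]},{"grip":56,"delta_pos":[0,0,0.002],"angular":[0,0,0]},{"grip":56,"delta_pos":[0,0,0.002],"angular":[0,0,0]},{"grip":56,"delta_pos":[0,0,0],"angular":[0,0,0]},{"grip":56,"delta_pos":[0,0,-0.03],"angular":[0,0,0]},{"grip":56,"delta_pos":[0,0,-0.08],"angular":[0,0,0]},{"grip":56,"delta_pos":[0,0,-0.13],"angular":[0,0,0]},{"grip":56,"delta_pos":[0,0,-0.15],"angular":[0,0,0]},{"grip":56,"delta_pos":[0,0,-0.15],"angular":[0,0,0]}]' 15
python3 - <<'E'
from h import *
np.set_printoptions(precision=4,suppress=True)
s=robot.read_state();P=wcloud(snap('wrist'),s)
q=P[(np.hypot(P[...,0]-.539,P[...,1]-.2717)<.026)&(P[...,2]>.016)&(P[...,2]<.03)];print('ring',len(q),(q.min(0)+q.max(0))/2,np.ptp(q,axis=0),np.percentile(q[:,2],95))
T=np.load('top1.npz')['P'];print(s['position'],s['ee_rot'],s['joint_positions'])
E
```

```text
clock: 15.15
position: [0.5392, 0.2717, 0.1437]
ee_rot: [[0.821, 0.571, 0.002], [0.571, -0.821, 0.001], [0.002, 0.001, -1.0]]
force: [-0.4, -0.2, -0.6]
gripper_width: 0.0516
grip_force: 0.0
ring 796 [0.5394 0.2702 0.023 ] [0.0429 0.0436 0.0139] 0.02488209990995931
[0.5392 0.2717 0.1437] [[ 0.8211  0.5708  0.0023]
 [ 0.5708 -0.8211  0.0007]
 [ 0.0023  0.0007 -1.    ]] [-10.6472  27.8392 -25.4764  99.7485  14.1627  55.4565 -96.8023]
```

The ring sits on the post's foot, top at 24 mm. Next I move over the cutter, turning so the fingers close across it.

```bash
python3 -m creep '[{"grip":60,"delta_pos":[-0.03,0.026,0],"angular":[0,0,-0.18]},{"grip":60,"delta_pos":[-0.06,0.053,0],"angular":[0,0,-0.36]},{"grip":60,"delta_pos":[-0.09,0.079,0],"angular":[0,0,-0.54]},{"grip":60,"delta_pos":[-0.12,0.106,0],"angular":[0,0,-0.72]},{"grip":60,"delta_pos":[-0.15,0.132,0],"angular":[0,0,-0.9]},{"grip":60,"delta_pos":[-0.18,0.158,0],"angular":[0,0,-1.08]},{"grip":60,"delta_pos":[-0.21,0.185,0.02],"angular":[0,0,-1.26]},{"grip":60,"delta_pos":[-0.24,0.211,0.05],"angular":[0,0,-1.44]},{"grip":60,"delta_pos":[-0.24,0.211,0.07],"angular":[0,0,-1.44]},{"grip":60,"delta_pos":[-0.24,0.211,0.07],"angular":[0,0,-1.44]}]' 15
cat > cut.py <<'E'
from h import *
import sys
np.set_printoptions(precision=4,suppress=True)
s=robot.read_state();w=snap('wrist',sys.argv[1]);P=wcloud(w,s);x,y,zl,zh=map(float,sys.argv[2:6])
R=np.array(s['ee_rot']);p=np.array(s['position']);L=(P-p)@R
k=(np.hypot(P[...,0]-x,P[...,1]-y)<.036)&(P[...,2]>zl)&(P[...,2]<zh);q=P[k];l=L[k]
print(len(q),cv2.minAreaRect((q[:,:2]*1000).astype(np.float32)),q[:,2].max())
print('tool',cv2.minAreaRect((l[:,:2]*1000).astype(np.float32)),(l.min(0)+l.max(0))/2)
print(p,R,s['joint_positions'])
E
python3 cut.py w6.png .4625 -.039 .007 .025
```

```text
clock: 16.45
position: [0.4592, -0.0388, 0.07]
ee_rot: [[-0.458, 0.889, -0.006], [0.889, 0.458, 0.002], [0.005, -0.005, -1.0]]
force: [0.1, -0.5, 0.5]
gripper_width: 0.0554
grip_force: 0.0
1613 ((462.9705505371094, -39.53643035888672), (32.53413391113281, 44.547054290771484), 33.98026657104492) 0.015602846203503572
tool ((-2.6619815826416016, 3.3077774047851562), (32.5490837097168, 44.524566650390625), 83.30230712890625) [-0.0022  0.0037  0.0587]
[ 0.4592 -0.0388  0.07  ] [[-0.4583  0.8888 -0.0064]
 [ 0.8888  0.4583  0.0019]
 [ 0.0046 -0.0048 -1.    ]] [ 33.0375  24.6724 -38.2168 120.859   22.5435  41.92     7.4736]
```

View pics/w6.png

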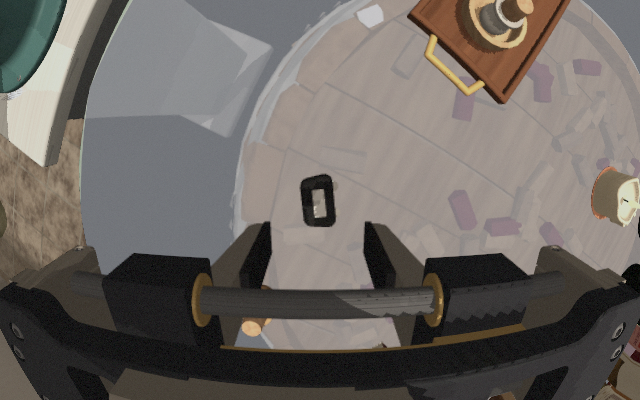

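The cutter is at (318,200), its width axis at 34° in world, so I turn 6.7° more and descend.

```bash
python3 -m creep '[{"grip":60,"delta_pos":[0,0,0],"angular":[0,0,-0.117]},{"grip":60,"delta_pos":[-0.001,0,0.04],"angular":[0,0,-0.117]},{"grip":60,"delta_pos":[-0.001,0,0.07],"angular":[0,0,-0.117]},{"grip":60,"delta_pos":[-0.001,0,0.085],"angular":[0,0,-0.117]},{"grip":60,"delta_pos":[-0.001,0,0.092],"angular":[0,0,-0.117]},{"grip":60,"delta_pos":[-0.001,0,0.092],"angular":[0,0,-0.117]},{"grip":40,"delta_pos":[-0.001,0,0.092],"angular":[0,0,-0.117]},{"grip":24,"delta_pos":[-0.001,0,0.092],"angular":[0,0,-0.117]},{"grip":24,"delta_pos":[-0.001,0,0.092],"angular":[0,0,-0.117]},{"grip":24,"delta_pos":[-0.001,0,0.092],"angular":[0,0,-0.117]}]' 15
```

```text
clock: 17.75
position: [0.4626, -0.0399, -0.019]
ee_rot: [[-0.559, 0.829, 0.0], [0.829, 0.559, -0.001], [-0.001, -0.0, -1.0]]
force: [-0.7, -0.1, 4.5]
gripper_width: 0.0271
grip_force: 15.0
```

```bash
python3 -m creep '[{"grip":24,"delta_pos":[0,0,-0.05],"angular":[0,0,0]},{"grip":24,"delta_pos":[0,0,-0.1],"angular":[0,0,0]},{"grip":24,"delta_pos":[0.02,0.02,-0.14],"angular":[0,0,-0.1]},{"grip":24,"delta_pos":[0.057,0.061,-0.14],"angular":[0,0,-0.2]},{"grip":24,"delta_pos":[0.094,0.101,-0.14],"angular":[0,0,-0.3]},{"grip":24,"delta_pos":[0.131,0.141,-0.14],"angular":[0,0,-0.4]},{"grip":24,"delta_pos":[0.168,0.181,-0.14],"angular":[0,0,-0.5]},{"grip":24,"delta_pos":[0.205,0.221,-0.14],"angular":[0,0,-0.6]},{"grip":24,"delta_pos":[0.242,0.261,-0.14],"angular":[0,0,-0.7]},{"grip":24,"delta_pos":[0.279,0.3,-0.14],"angular":[0,0,-0.8]}]' 20
python3 -m creep '[{"grip":24,"delta_pos":[0,0,0],"angular":[0,0,0]},{"grip":24,"delta_pos":[0,0,0],"angular":[0,0,0]}]'
python3 - <<'E'
from h import *
np.set_printoptions(precision=4,suppress=True)
s=robot.read_state();w=snap('wrist','w7.png');P=wcloud(w,s);R=np.array(s['ee_rot']);p=np.array(s['position']);L=(P-p)@R
k=(abs(L[...,0])<.03)&(abs(L[...,1])<.012)&(L[...,2]>-.045)&(L[...,2]<0);l=L[k];print('held',len(l),(l.min(0)+l.max(0))/2,np.ptp(l,axis=0),cv2.minAreaRect((l[:,:2]*1000).astype(np.float32)))
h=cv2.cvtColor(w['img'],cv2.COLOR_RGB2HSV).astype(int);g=(h[...,0]>40)&(h[...,0]<90)&(h[...,1]>80)&(np.hypot(P[...,0]-.555,P[...,1]-.359)<.06)&(P[...,2]>0)&(P[...,2]<.03);q=P[g];print('green',len(q),cv2.minAreaRect((q[:,:2]*1000).astype(np.float32)))
E
```

```text
clock: 19.0
position: [0.5552, 0.3609, 0.1202]
ee_rot: [[-0.985, 0.173, -0.0], [0.173, 0.985, -0.0], [0.0, -0.0, -1.0]]
force: [1.5, 0.4, -0.6]
gripper_width: 0.0277
grip_force: 20.0
clock: 19.25
position: [0.5546, 0.3586, 0.1199]
ee_rot: [[-0.984, 0.176, -0.001], [0.176, 0.984, -0.001], [0.001, -0.001, -1.0]]
force: [-0.7, -0.2, -1.1]
gripper_width: 0.0272
grip_force: 20.0
held 3076 [ 0.0009  0.     -0.0278] [0.0451 0.0239 0.0139] ((0.9453945159912109, 0.011444091796875), (45.12411117553711, 23.943166732788086), 0.18619954586029053)
green 1356 ((549.4330444335938, 360.1646423339844), (46.881103515625, 49.269325256347656), 79.27568817138672)
```

View pics/w7.png

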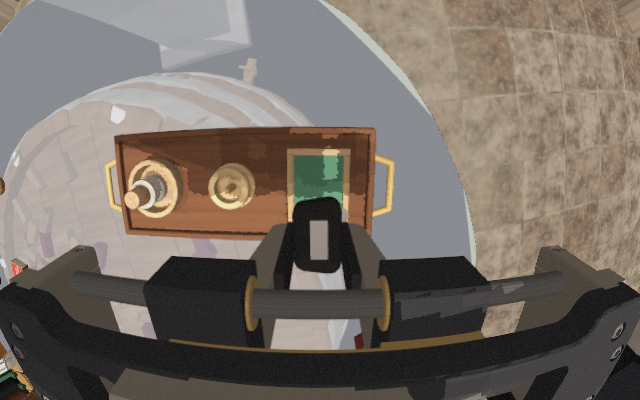

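The cutter is held level at (318,235) and aligned with the nest at (318,180). The ring is on its post at (232,188) and the stopper in the cup at (150,190). I lower the cutter.

```bash
python3 -m creep '[{"grip":24,"delta_pos":[0,0,0.05],"angular":[0,0,0]},{"grip":24,"delta_pos":[0,0,0.08],"angular":[0,0,0]},{"grip":24,"delta_pos":[0,0,0.1],"angular":[0,0,0]},{"grip":24,"delta_pos":[0,0,0.115],"angular":[0,0,0]},{"grip":24,"delta_pos":[0,0,0.122],"angular":[0,0,0]},{"grip":24,"delta_pos":[0,0,0.125],"angular":[0,0,0]},{"grip":24,"delta_pos":[0,0,0.126],"angular":[0,0,0]},{"grip":24,"delta_pos":[0,0,0.126],"angular":[0,0,0]}]' 15
```

```text
clock: 20.3
position: [0.5552, 0.3597, -0.0048]
ee_rot: [[-0.984, 0.176, 0.001], [0.176, 0.984, 0.0], [-0.001, 0.001, -1.0]]
force: [-0.2, 0.5, -0.2]
gripper_width: 0.0275
grip_force: 15.0
```

```bash
python3 -m creep '[{"grip":24,"delta_pos":[0,0,0.001],"angular":[0,0,0]},{"grip":24,"delta_pos":[0,0,0.001],"angular":[0,0,0]},{"grip":42,"delta_pos":[0,0,0.001],"angular":[0,0,0]},{"grip":42,"delta_pos":[0,0,0.001],"angular":[0,0,0]},{"grip":42,"delta_pos":[0,0,-0.002],"angular":[0,0,0]},{"grip":42,"delta_pos":[0,0,-0.03],"angular":[0,0,0]},{"grip":42,"delta_pos":[0,0,-0.08],"angular":[0,0,0]},{"grip":42,"delta_pos":[0,0,-0.13],"angular":[0,0,0]},{"grip":42,"delta_pos":[-0.05,0,-0.16],"angular":[0,0,0]},{"grip":42,"delta_pos":[-0.05,0,-0.16],"angular":[0,0,0]}]' 15
python3 - <<'E'
from h import *
np.set_printoptions(precision=4,suppress=True)
s=robot.read_state();w=snap('wrist','w8.png');P=wcloud(w,s)
def rep(n,x,y,r,zl,zh):
    q=P[(np.hypot(P[...,0]-x,P[...,1]-y)<r)&(P[...,2]>zl)&(P[...,2]<zh)];print(n,len(q),(q.min(0)+q.max(0))/2,np.percentile(q[:,2],[10,50,95]),cv2.minAreaRect((q[:,:2]*1000).astype(np.float32)))
rep('cutter',.5555,.359,.035,.0195,.04);rep('ring',.539,.2717,.026,.016,.03);rep('cork',.523,.185,.05,.055,.09)
E
```

```text
clock: 21.55
position: [0.6092, 0.3494, 0.1576]
ee_rot: [[-0.983, 0.182, 0.006], [0.182, 0.983, 0.002], [-0.006, 0.003, -1.0]]
force: [0.1, 0.0, -0.5]
gripper_width: 0.0387
grip_force: 0.0
cutter 1062 [0.5552 0.3607 0.0238] [0.0242 0.0254 0.0268] ((554.6087036132812, 360.4463806152344), (31.662675857543945, 44.86379623413086), 78.70823669433594)
ring 745 [0.5391 0.2711 0.0228] [0.0201 0.0231 0.0247] ((539.0200805664062, 271.43841552734375), (42.1065559387207, 42.81181716918945), 54.947669982910156)
cork 290 [0.5241 0.1855 0.0618] [0.0583 0.066  0.0676] ((524.1767578125, 185.56654357910156), (17.92086410522461, 17.938589096069336), 1.3818470239639282)
```

View pics/w8.png

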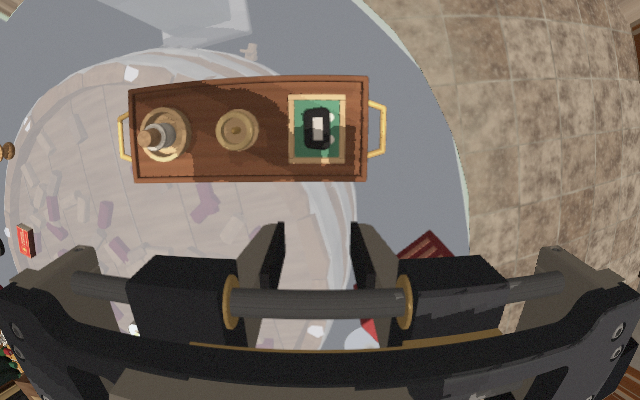

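The cutter lies flat in the nest at (317,128), the ring is on the post at (237,130) and the stopper stands in the cup at (163,133). All heights are as expected, so I hand in.

```bash
python3 -c "
from cell import ticket
print(ticket.close_job())"
```

```text
the job is handed in; nothing more can be done
None
```

I handed the job in at about 22 s: the silver stopper stands in the cup, the brass ring is on the post and the foil cutter lies in the nest, all confirmed in the last picture, but no verdict came back; I did not touch the wooden stopper, black ring or matchbox.

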